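Ready the bowl feeder: lid off, tag in, rate set

TASK

Get the small bowl feeder ready to run: take the knobbed lid off its bowl and set it, knob up, in the middle of the cork mat without dropping it. Then put the loose white key tag into the bowl, and finally slide the feeder's control grip along its track until it is level with the pointer clip beside the track. Leave the mug, tape roll, tin and tally counter where they are.

Things in the scene. Friction and masses are not known exactly. Their poses are not given: they have to be found in the camera images.
- feeder: Bowl feeder, fixed: grey base plate 255 (x) x 190 (y) mm, top at 32 mm. Origin on the desk under its centre; x points from slider to bowl, z up. Steel bowl (axis x = +60, y = 0 mm): outside 130 mm, inside 122 mm (about 104 at the floor), rim 92 mm above the desk; small chute on its +y side out to 103 mm from the axis, below the rim. Slider control at the -x end.
- bowl_floor (a point): Centre of the bowl's inner floor, 45 mm above the desk, 47 mm below the rim; axes as the feeder's.
- lid: Loose round aluminium lid on the bowl's rim, about 220 g, 140 mm across, 48 mm tall. Origin: centre of its underside (a boss 108 mm across, 6 mm deep, hanging in the bowl with about 6 mm play); z up through the knob. Plate's upper face 9 to 12 mm above the origin, then a neck 16 mm across, and the knob, 30 mm across, from 28 to 48 mm.
- lid_knob (a point): Middle of the lid's knob, 37 mm above the lid's origin, on its axis; the knob is 30 mm across here and can be gripped from any side.
- mat: Square cork mat fixed on the desk, 200 x 200 x 4 mm, to the left or to the right of the feeder. Origin: centre of its underside. Place for the lid.
- tag: Loose flat white key tag, 58 mm long (its y) x 26 mm wide (its x) x 8 mm thick, about 20 g, lying on the desk on the side of the feeder away from the mat. Origin: centre of its underside.
- rate (a joint): The control slider's travel in m, 0 to 0.12; grows as the grip moves along the feeder's +y; stays where it is left, friction about 1.5 N. The grip's centre is at feeder x = -80 mm, y = -60 mm + joint value.
- rate_top (a point): Centre of the top of the slider's black grip: a block 28 mm (feeder x) x 20 mm (feeder y) standing 40 mm above its track housing; its top is 86 mm above the desk. The housing (40 mm wide in x, 170 mm long in y) has its top at 46 mm. Axes as the feeder's.
- rate_base: The slider's track housing, fixed on the feeder, carrying the grip. Origin: centre of its underside, 32 mm above the desk; axes as the feeder's.
- clip: Dark steel pointer clip, 14 mm wide (y), 18 mm tall, fixed on the strip along the near (-x) side of the slider track, 34 mm from the track's middle; its point looks at the track and marks where the grip's centre must stand (same y in the feeder's frame). Origin: middle of its underside, 35 mm above the desk; axes as the feeder's.
- mug: Bystander, loose: mug 82 x 114 x 91 mm at the back, behind the feeder. Origin: centre of its underside.
- tape_roll: Bystander, loose: roll of masking tape, about 103 mm across, 25 mm tall, at the right. Origin: centre of its underside.
- tin: Bystander, loose: round lidded tin 66 mm across, 33 mm tall, behind the feeder to the right. Origin: centre of its underside.
- counter: Bystander, loose: hand tally counter 59 x 53 x 32 mm, behind the feeder to the left. Origin: centre of its underside.
Mind the look-alikes: they are no part of the job. Leave any blue look-alike of the lid alone.

How it is judged:
On the way, in this order (a step that is already met when the one before it is completed fails the run):
1. the lid lies released, knob up, in the middle of the cork mat (horizontal distance between lid and mat below 0.045 m and z of lid in the frame of mat between 0 and 0.009 m and angle between lid's own z axis and vertical below 0.08 rad and linear speed of lid below 0.02 m/s and contact force between lid and the fingers below 0.1 N), for 0.2 s.
2. the key tag lies released in the bowl (horizontal distance between tag and bowl_floor below 0.056 m and z of tag in the frame of bowl_floor between -0.01 and 0.035 m and linear speed of tag below 0.03 m/s and contact force between tag and the fingers below 0.1 N), for 0.2 s.
3. the slider grip is level with the pointer clip and released (y of rate_top in the frame of clip between -0.006 and 0.006 m and contact force between rate_base and the fingers below 0.1 N), for 0.2 s.
At the end, for the whole second after the job is handed in: Lid still, released, knob up and flat (0.08 rad) on the mat, centre within 45 mm of the mat centre; tag still, released in the bowl, centre within 56 mm of its axis and at most 35 mm above its floor; slider grip centre within 6 mm of the clip along the track (feeder y), released (all of step 1 and all of step 2 and all of step 3); the robot touches nothing.
It fails at once if the lid is dropped or thrown (faster than 0.8 m/s while not held) (linear speed of lid above 0.8 m/s and contact force between lid and the fingers below 0.1 N).
It fails at once if the mug, tape roll, tin or tally counter is moved by more than 30 mm (distance of any of mug, tape_roll, tin, counter from where it was at the start of the episode above 0.03 m).
It also fails if it takes over 66 s, if anything falls off the work surface, if the arm or the gripper's body presses on something with over 40 N, if the wrist force passes 120 N, or if a joint passes its speed limit or range.

ROBOT

A 6-joint arm with a two-finger parallel gripper is mounted at the origin on a cart in front of the work surface, level with it; the furniture and walls round the work are solid. World frame = base frame: x ahead of the robot, y to its left, z up, the work surface at z = 0. Lengths are in m, angles in rad, forces in N, time in s.
With the tool pointing down it reaches from about 0.35 to 0.775 m from the base axis. Payload 5.5 kg.
Tool frame: the origin (TCP) lies between the finger pads; the fingertips stand 19 mm ahead of it and the grasp point (between the pads) is the TCP; z points along the fingers, y is the line along which they close (so a half turn about z gives the same grasp; the last joint's range is limited). The gripper opens to 85 mm and grips with 20 to 120 N. Pads are 22 mm wide; open, the fingers measure 114 mm over their backs; the gripper's body (76 mm by 85 mm) begins 54 mm behind the grasp point. The pads swing forward as they close: fully open they stand 13 mm farther back than shut.
Start: joints at [-1.323, 0.313, 0.046, 1.304, 0, 1.431], TCP at [0.217, -0.532, 0.25] pointing down, gripper open.
Joint ranges: [-2.76, 2.76], [-0.86, 1.69], [-1.03, 1.26], [-2.2, 2.34], [-1.47, 1.5], [-3.14, 3.14]. Speed limits (rad/s): [2.57, 2.57, 3.14, 3.14, 3.14, 3.14].

INTERFACE

Orientations are given as a unit quaternion [w, x, y, z].
In Python, from workcell import env gives the robot as it stands.
- The arm moves only by the shell command python3 -m pendant 'ROWS' [FORCE]. ROWS is JSON, a list of rows, each an object with "travel": the shift along the tool's x, y, z scaled (see below), a list of three; "rot": the turn, a rotation vector about the tool's x, y, z scaled (see below), a list of three; "fingers": the opening, from -1 (shut) to 1 (fully open). In form: [{"travel": [dx, dy, dz], "rot": [wx, wy, wz], "fingers": fingers}, ...]. A call has 1 to 10 rows; each row is the pose to reach, as a shift and turn from the pose commanded when the call began, along the tool's axes at that moment; what a row does not reach only later rows make up. The controller multiplies each number of a shift by 0.12 m and each number of a turn by 60 degrees. A row lasts 1/10 s, in which the tool goes at most 50 mm and 8.59 degrees, less where a joint would pass 70% of its speed; a pose out of reach is approached as far as the arm can. A call with a number of a shift or a turn outside -1 to 1 is refused whole. A call with a gripper value outside its range is refused whole. The fingers move at their own pace and stop on an object; FORCE is the grip in N (left out, the last holds). Time passes only in rows, so rows that repeat a pose let the fingers close. It gives the time, the measured TCP pose, the force, the opening and the grip force at its end, in the units of the state.
- env.get_state(): the state, without advancing time (a new reading comes with each control period).
- env.read_camera(name): name is "scene" or "top"; returns (picture, depth): 420x560x3 uint8, blue, green, red; 420x560 float32, m along the optical axis (not along the pixel's ray), 0 where there is no reading.
- env.camera_model(name): a dict with "fovy" (degrees; the focal length in pixels is half the picture's height over the tangent of half this angle, whatever the lens; pixels are square), "cx", "cy" (the principal point, pixels), "k1" (the pictures are not rectified: a ray, as slopes to the right and down, at radius r is drawn at 1 + k1 r^2 times it, then the intrinsics apply), "rvec" (rotation vector, rad) and "tvec" (3), from world to camera coordinates, as OpenCV has them. Camera axes: x right, y down, z forward; pixel columns grow to the right and rows downward; lengths in m; the calibration is good to about 2 mm. A picture is of the moment at which its call begins. camera_model takes no time and is no camera call.
- env.hand_in(): hands the job in; it is judged then, once.
Trained networks look in the newest picture that a camera, given by its name, has taken for a name from the list of things; names that differ only in an ending like _2 or _b are one class to them, and where a whole thing is asked for, a point or a joint stands for the part that bears it (a point fixed in the world has none). Each returns a list of dicts, best first, with "conf" (0 to 1); they miss things now and then, are a little off and sometimes report something else, mostly with a low value. They report only what shows in the picture. A call takes as long as a camera call. They do not tell look-alikes from the thing itself.
- env.outline_of(camera, target): "mask" (420x560 bool, what is visible of it) and "xy" ([column, row] in pixels, amid what is visible of it).
The state is a dict: "clock": time; "joint_pos": joint angles; "qvel": joint speeds; "tau": joint torques, N m; "tcp_pos": TCP position; "orientation": TCP orientation; "wrist_force": force on the tool from outside, world axes, zero at the start; "ft_torque": the same for the moment, N m; "finger_gap": finger opening in m; "grip_force": force on a finger pad.
Only numpy, scipy, OpenCV 4.12 (cv2) and the standard library are available. Lean on these libraries where they do the work, as an engineer would, in place of code of your own. Each camera call takes 0.05 s, during which the arm holds its last target. There are 200 camera calls.

## Working session

There is one attempt and no reset: what is moved stays moved. The work goes in short steps, Python scripts to look and compute and a shell command to move; the robot and the scene stay as the last step left them, time stands still between calls to the robot, and variables do not carry over. Pictures are saved under pics/ and viewed, at most 10 in all, crops included, and the job is handed in when it is done.

```bash
ls; mkdir -p pics
cat > h.py <<'E'
import numpy as np, cv2
from workcell import env
def K(n):
    m=env.camera_model(n); f=210/np.tan(np.radians(m['fovy'])/2)
    R=cv2.Rodrigues(np.array(m['rvec'],float))[0]; t=np.array(m['tvec'],float)
    return m,f,R,t
def rays(n,px):
    m,f,R,t=K(n)
    A=np.array([[f,0,m['cx']],[0,f,m['cy']],[0,0,1]])
    u=cv2.undistortPoints(np.array(px,float).reshape(-1,1,2),A,np.array([m['k1'],0,0,0.]))[:,0]
    return u
def cloud(n,d,px):
    m,f,R,t=K(n); px=np.array(px); u=rays(n,px)
    z=d[px[:,1].astype(int),px[:,0].astype(int)]
    c=np.c_[u*z[:,None],z]
    return ((c-t)@R)
def atz(n,px,z):
    m,f,R,t=K(n);u=rays(n,px); dirs=np.c_[u,np.ones(len(u))]@R; c=-R.T@t
    return c+dirs*((z-c[2])/dirs[:,2])[:,None]
E
cat > look.py <<'E'
from h import *
for n in('scene','top'):
    p,d=env.read_camera(n); cv2.imwrite(f'pics/{n}0.png',p); np.save(f'{n}0.npy',d)
    m=env.camera_model(n); print(n,m)
    for t in ['feeder','lid','mat','tag','rate_top','rate_base','clip','mug','tape_roll','tin','counter']:
        for o in env.outline_of(n,t)[:3]:
            ys,xs=np.nonzero(o['mask']); px=np.c_[xs,ys]
            ok=d[ys,xs]>0
            c=cloud(n,d,px[ok]) if ok.any() else np.zeros((1,3))
            print(n,t,round(o['conf'],2),np.round(o['xy']),len(px),'med',np.round(np.median(c,0),3),'lo',np.round(np.percentile(c,3,0),3),'hi',np.round(np.percentile(c,97,0),3))
s=env.get_state(); print(s['clock'],s['tcp_pos'],s['orientation'],s['finger_gap'])
E
python3 look.py
```

```text
pics
scene {'fovy': 49.668331948451595, 'cx': 274.8552452603691, 'cy': 208.52654126448047, 'k1': -0.04193062557563286, 'rvec': array([ 1.87749389, -1.0139355 ,  0.56524619]), 'tvec': array([-0.42924432,  0.32132703,  1.18270544])}
scene feeder 0.56 [243. 232.] 2517 med [ 0.511 -0.054  0.035] lo [ 0.415 -0.119  0.014] hi [0.653 0.068 0.086]
scene lid 0.94 [249. 204.] 649 med [ 0.596 -0.016  0.098] lo [ 0.544 -0.067  0.093] hi [0.666 0.053 0.134]
scene lid 0.93 [268. 292.] 1301 med [ 0.337 -0.277  0.011] lo [ 0.284 -0.331  0.002] hi [ 0.407 -0.208  0.048]
scene mat 0.97 [178. 219.] 810 med [0.516 0.237 0.005] lo [0.398 0.188 0.002] hi [0.59  0.34  0.009]
scene rate_base 0.71 [232. 236.] 569 med [ 0.462 -0.047  0.047] lo [ 0.438 -0.11   0.033] hi [0.494 0.051 0.086]
scene mug 0.6 [268. 190.] 515 med [0.779 0.039 0.067] lo [ 0.751 -0.012  0.003] hi [0.908 0.155 0.092]
scene tape_roll 0.87 [378. 283.] 588 med [ 0.55  -0.513  0.018] lo [ 0.511 -0.551  0.   ] hi [ 0.608 -0.465  0.029]
scene tin 0.5 [316. 220.] 139 med [ 0.735 -0.194  0.032] lo [ 0.19  -0.505  0.001] hi [ 0.785 -0.149  0.404
[... 1365 characters left out ...]
3] hi [0.591 0.382 0.007]
top tape_roll 0.78 [429. 213.] 568 med [ 0.568 -0.504  0.022] lo [ 0.517 -0.548 -0.   ] hi [ 0.612 -0.451  0.027]
top tape_roll 0.47 [344. 248.] 194 med [ 0.479 -0.283  0.006] lo [ 0.467 -0.311 -0.005] hi [ 0.492 -0.256  0.011]
top tin 0.62 [320. 152.] 410 med [ 0.759 -0.203  0.031] lo [ 0.73  -0.231  0.024] hi [ 0.789 -0.176  0.036]
top tin 0.32 [258. 251.] 801 med [ 0.468 -0.028  0.045] lo [ 0.444 -0.104  0.04 ] hi [0.491 0.048 0.086]
top counter 0.81 [184. 143.] 234 med [0.77  0.18  0.022] lo [ 0.751  0.16  -0.003] hi [0.793 0.203 0.031]
1.2 [ 0.21742208 -0.53235175  0.25033639] [ 5.02039926e-05  9.81263658e-01  1.92669746e-01 -3.86512777e-06] 0.08543701604208259
```

```bash
cat > m1.py <<'E'
from h import *
p=cv2.imread('pics/top0.png'); d=np.load('top0.npy')
cv2.imwrite('pics/top0c.png',cv2.resize(p[130:330,130:400],None,fx=2.9,fy=2.9,interpolation=cv2.INTER_CUBIC))
ps=cv2.imread('pics/scene0.png'); ds=np.load('scene0.npy')
cv2.imwrite('pics/scene0c.png',cv2.resize(ps[170:300,180:340],None,fx=4.5,fy=4.5,interpolation=cv2.INTER_CUBIC))
ys,xs=np.mgrid[0:420,0:560]; px=np.c_[xs.ravel(),ys.ravel()]
for n,D,I in(('top',d,p),('scene',ds,ps)):
    c=cloud(n,D,px); ok=(D.ravel()>0)
    def sel(x0,x1,y0,y1,z0,z1): return c[ok&(c[:,0]>x0)&(c[:,0]<x1)&(c[:,1]>y0)&(c[:,1]<y1)&(c[:,2]>z0)&(c[:,2]<z1)]
    for nm,b in dict(knob=(.55,.66,-.06,.05,.12,.15),plate=(.5,.7,-.1,.1,.085,.112),grip=(.43,.51,-.13,.08,.075,.1)).items():
        q=sel(*b); print(n,nm,len(q),np.round(q.mean(0),4),np.round(q.min(0),3),np.round(q.max(0),3))
        if nm!='knob' and len(q)>4:
            r=cv2.minAreaRect((q[:,:2]*1000).astype(np.float32)); print(r)
    # tag white
    w=(I.min(2)>140).ravel()&ok&(c[:,0]>.4)&(c[:,0]<.56)&(c[:,1]<-.2)&(c[:,1]>-.36)&(c[:,2]<.03)
    q=c[w]; print(n,'tag',len(q),np.round(q.mean(0),4) if len(q) else '', cv2.minAreaRect((q[:,:2]*1000).astype(np.float32)) if len(q)>4 else '')
    # base-plate and housing orientation
    for nm,b in dict(base=(.4,.75,-.15,.12,.026,.037),hous=(.42,.52,-.14,.1,.041,.052)).items():
        q=sel(*b); print(n,nm,len(q),np.round(q.mean(0),4),cv2.minAreaRect((q[:,:2]*1000).astype(np.float32)))
E
python3 m1.py
```

```text
top knob 103 [ 0.6063 -0.0075  0.1311] [ 0.593 -0.021  0.123] [0.62  0.008 0.139]
top plate 1885 [ 0.6064 -0.0082  0.0947] [ 0.539 -0.077  0.085] [0.677 0.094 0.103]
((600.523193359375, -0.3394317626953125), (136.84194946289062, 157.75465393066406), 42.76530075073242)
top grip 71 [ 0.4749 -0.073   0.0844] [ 0.462 -0.082  0.078] [ 0.487 -0.063  0.092]
((474.7067565917969, -72.55335998535156), (24.508724212646484, 19.243715286254883), 1.191044569015503)
top tag 179 [ 0.4811 -0.2853  0.0057] ((481.1534423828125, -287.1112365722656), (59.76963424682617, 26.920804977416992), 86.13126373291016)
top base 2751 [ 0.527  -0.0242  0.0307] ((547.1334228515625, -16.573158264160156), (254.73049926757812, 186.96673583984375), 8.31407642364502)
top hous 720 [ 0.467  -0.0242  0.0449] ((458.5298767089844, -29.497596740722656), (59.58708190917969, 166.78265380859375), 8.367119789123535)
scene knob 59 [ 0.5998 -0.011   0.1307] [ 0.587 -0.023  0.121] [0.62  0.005 0.139]
scene plate 646 [ 0.5945 -0.0132  0.0967] [ 0.534 -0.077  0.085] [0.677 0.089 0.109]
((608.4449462890625, 1.3220748901367188), (156.98106384277344, 135.6915740966797), 67.41537475585938)
scene grip 55 [ 0.4702 -0.0771  0.0834] [ 0.457 -0.087  0.075] [ 0.485 -0.067  0.091]
((471.34881591796875, -76.68295288085938), (27.56983757019043, 19.662641525268555), 2.4771194458007812)
scene tag 114 [ 0.4802 -0.2854  0.0084] ((483.5760498046875, -281.74053955078125), (65.61707305908203, 43.39887619018555), 65.29289245605469)
scene base 1212 [ 0.5228 -0.0372  0.0327] ((544.4515991210938, -16.705886840820312), (260.234375, 194.7361602783203), 7.367453575134277)
scene hous 380 [ 0.4615 -0.0288  0.0467] ((456.99407958984375, -29.237586975097656), (63.85264587402344, 172.85848999023438), 7.190989017486572)
```

View pics/top0c.png

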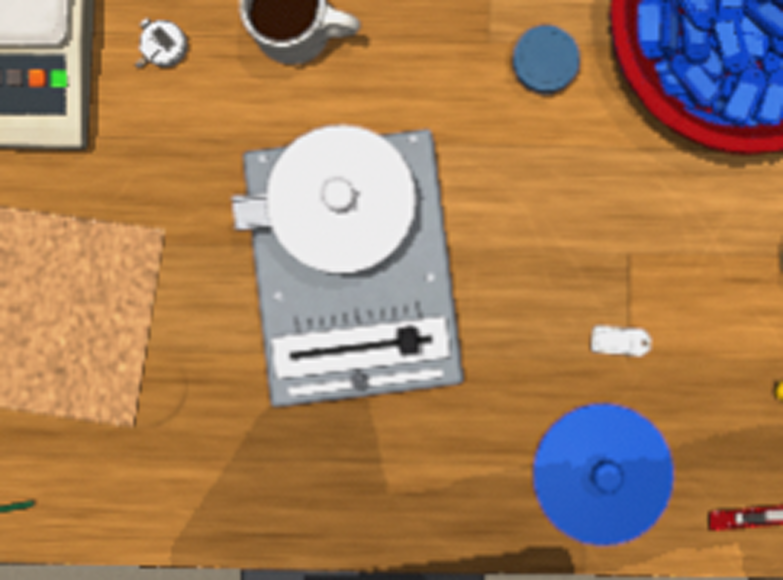

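View pics/scene0c.png

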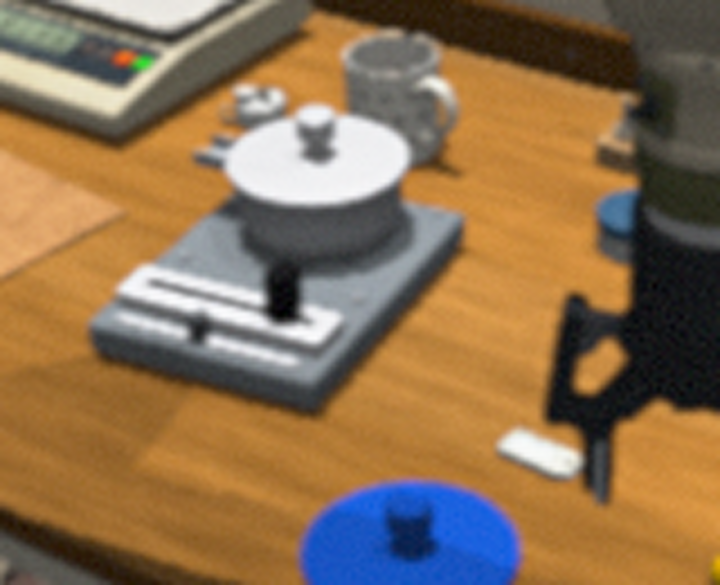

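The lid candidates in the top picture are the white one at (248,199), resting on the bowl, and the blue one at (336,295), lying on the desk. The white one is the lid, because it is aluminium and sits on the rim; the crop confirms it, and the blue one is the look-alike to leave alone. The tag is at (342,247), the grip at (271,247) and the clip at (254,261). Both views agree on the knob: about (0.606, -0.008), top near z 0.134.

```bash
cat > g.py <<'E'
import sys
from h import *
from scipy.spatial.transform import Rotation as Ro
s=env.get_state(); q=np.array(s['orientation']); R=Ro.from_quat(q[[1,2,3,0]])
a=list(map(float,sys.argv[1:]))
def f(): 
    yaw=a[3] if len(a)>3 else np.degrees(np.arctan2(R.as_matrix()[1,0],R.as_matrix()[0,0]))
    c,sn=np.cos(np.radians(yaw)),np.sin(np.radians(yaw))
    T=np.array([[c,sn,0],[sn,-c,0],[0,0,-1]])
    rv=(R.inv()*Ro.from_matrix(T)).as_rotvec(degrees=True)
    print('yaw',round(yaw,1),'travel',np.round(R.inv().apply(np.array(a[:3])-s['tcp_pos'])/.12,3),'rot',np.round(rv/60,3))
if a: f()
print('t',round(s['clock'],2),'tcp',np.round(s['tcp_pos'],4),'gap',round(s['finger_gap'],4),'F',np.round(s['wrist_force'],1),'q',np.round(s['joint_pos'],2))
E
python3 -m pendant '[{"travel":[1,-0.6,0],"rot":[0,0,-1],"fingers":1},{"travel":[1,-0.6,0],"rot":[0,0,-1],"fingers":1},{"travel":[1,-0.6,0],"rot":[0,0,-1],"fingers":1},{"travel":[1,-0.6,0],"rot":[0,0,-1],"fingers":1},{"travel":[1,-0.6,0],"rot":[0,0,-1],"fingers":1},{"travel":[1,-0.6,0],"rot":[0,0,-1],"fingers":1},{"travel":[1,-0.6,0],"rot":[0,0,-1],"fingers":1},{"travel":[1,-0.6,0],"rot":[0,0,-1],"fingers":1}]'
python3 g.py 0.606 -0.008 0.25 86
cat > clip.py <<'E'
from h import *
d=np.load('top0.npy');p=cv2.imread('pics/top0.png')
for yaw in (7.3,8.3):
  y=np.radians(yaw);o=np.array([.547,-.0166]);A=np.array([[np.cos(y),np.sin(y)],[-np.sin(y),np.cos(y)]])
  for n in('top','scene'):
    I=cv2.imread(f'pics/{n}0.png');D=np.load(f'{n}0.npy');ys,xs=np.mgrid[0:420,0:560];px=np.c_[xs.ravel(),ys.ravel()]
    c=cloud(n,D,px);fx=(c[:,:2]-o)@A.T
    dark=(I.max(2)<110).ravel()&(D.ravel()>0)
    k=dark&(abs(fx[:,0]+.114)<.012)&(abs(fx[:,1])<.08)&(c[:,2]>.036)&(c[:,2]<.065)
    g=(abs(fx[:,0]+.08)<.025)&(abs(fx[:,1])<.09)&(c[:,2]>.076)&(c[:,2]<.095)
    print(yaw,n,'clip',k.sum(),np.round(fx[k].mean(0),4),fx[k].min(0).round(3),fx[k].max(0).round(3),c[k].mean(0).round(3),'grip',fx[g].mean(0).round(4),c[g,2].mean().round(3))
print(atz('top',[[254.1,261.0],[270.7,247.2]],.05))
E
python3 clip.py
```

```text
clock: 2.0
tcp_pos: [0.3014, -0.4203, 0.2504]
orientation: [0.0, 0.753, 0.658, -0.0]
wrist_force: [0.4, 0.1, 0.4]
finger_gap: 0.0853
grip_force: 0.0
yaw 86.0 travel [3.746e+00 2.052e+00 3.000e-03] rot [ 0.     0.    -0.062]
t 2.0 tcp [ 0.3014 -0.4203  0.2504] gap 0.0853 F [0.4 0.1 0.4] q [-1.1   0.2  -0.1   1.27  0.    0.6 ]
7.3 top clip 14 [-0.1116  0.0021] [-0.117 -0.002] [-0.103  0.007] [ 0.436 -0.029  0.05 ] grip [-0.0787 -0.0468] 0.084
7.3 scene clip 32 [-0.1139  0.0095] [-0.123 -0.069] [-0.102  0.075] [ 0.433 -0.022  0.046] grip [-0.0836 -0.0499] 0.084
8.3 top clip 14 [-0.1115  0.0041] [-0.117  0.   ] [-0.103  0.009] [ 0.436 -0.029  0.05 ] grip [-0.0795 -0.0454] 0.084
8.3 scene clip 30 [-0.1145  0.0093] [-0.123 -0.067] [-0.102  0.077] [ 0.432 -0.024  0.046] grip [-0.0845 -0.0484] 0.084
[[ 0.43647196 -0.02971885  0.05      ]
 [ 0.47587562 -0.07518529  0.05      ]]
```

```bash
python3 -m pendant '[{"travel":[0.35,0.2,0],"rot":[0,0,-0.062],"fingers":1},{"travel":[0.7,0.38,0],"rot":[0,0,-0.062],"fingers":1},{"travel":[1,0.55,0],"rot":[0,0,-0.062],"fingers":1}]' >/dev/null
python3 -m pendant '[{"travel":[0.35,0.19,0],"rot":[0,0,0],"fingers":1},{"travel":[0.7,0.38,0],"rot":[0,0,0],"fingers":1},{"travel":[1,0.55,0],"rot":[0,0,0],"fingers":1}]' >/dev/null
python3 -m pendant '[{"travel":[0.35,0.19,0],"rot":[0,0,0],"fingers":1},{"travel":[0.7,0.38,0],"rot":[0,0,0],"fingers":1},{"travel":[1,0.55,0],"rot":[0,0,0],"fingers":1},{"travel":[1,0.55,0],"rot":[0,0,0],"fingers":1}]' >/dev/null
python3 g.py 0.606 -0.008 0.125 86
```

```text
yaw 86.0 travel [0.609 0.561 1.044] rot [ 0.001 -0.001  0.001]
t 3.0 tcp [ 0.5337 -0.0764  0.2501] gap 0.0854 F [ 0.5 -0.3 -1.3] q [-0.29  0.24 -0.05  1.28  0.    1.35]
```

```bash
python3 -m pendant '[{"travel":[0.3,0.28,0],"rot":[0,0,0],"fingers":1},{"travel":[0.61,0.56,0],"rot":[0,0,0],"fingers":1},{"travel":[0.61,0.56,0],"rot":[0,0,0],"fingers":1},{"travel":[0.61,0.56,0.4],"rot":[0,0,0],"fingers":1},{"travel":[0.61,0.56,0.7],"rot":[0,0,0],"fingers":1},{"travel":[0.61,0.56,0.9],"rot":[0,0,0],"fingers":1},{"travel":[0.61,0.56,1],"rot":[0,0,0],"fingers":1},{"travel":[0.61,0.56,1],"rot":[0,0,0],"fingers":1}]' 40
python3 g.py 0.606 -0.008 0.125 86
```

```text
clock: 3.8
tcp_pos: [0.6024, -0.0126, 0.1287]
orientation: [-0.001, 0.733, 0.681, -0.001]
wrist_force: [-0.9, 0.5, 0.4]
finger_gap: 0.085
grip_force: 0.0
yaw 86.0 travel [0.04  0.028 0.031] rot [-0.003 -0.    -0.003]
t 3.8 tcp [ 0.6024 -0.0126  0.1287] gap 0.085 F [-0.9  0.5  0.4] q [-0.15  0.43 -0.09  1.06 -0.    1.49]
```

```bash
python3 -m pendant '[{"travel":[0.02,0,0.02],"rot":[0,0,0],"fingers":1},{"travel":[0.02,0,0.02],"rot":[0,0,0],"fingers":1},{"travel":[0.02,0,0.02],"rot":[0,0,0],"fingers":-0.3},{"travel":[0.02,0,0.02],"rot":[0,0,0],"fingers":-0.6},{"travel":[0.02,0,0.02],"rot":[0,0,0],"fingers":-1},{"travel":[0.02,0,0.02],"rot":[0,0,0],"fingers":-1},{"travel":[0.02,0,0.02],"rot":[0,0,0],"fingers":-1},{"travel":[0.02,0,0.02],"rot":[0,0,0],"fingers":-1}]' 50
python3 g.py 0.606 -0.008 0.125 86
```

```text
clock: 4.6
tcp_pos: [0.6051, -0.0098, 0.1289]
orientation: [0.001, 0.732, 0.682, 0.001]
wrist_force: [1.8, -0.4, 5.1]
finger_gap: 0.0281
grip_force: 49.6
yaw 86.0 travel [0.015 0.006 0.033] rot [ 0.003  0.    -0.001]
t 4.6 tcp [ 0.6051 -0.0098  0.1289] gap 0.0281 F [ 1.8 -0.4  5.1] q [-0.15  0.43 -0.09  1.05  0.    1.49]
```

```bash
python3 -m pendant '[{"travel":[0,0,-0.1],"rot":[0,0,0],"fingers":-1},{"travel":[0,0,-0.25],"rot":[0,0,0],"fingers":-1},{"travel":[0,0,-0.45],"rot":[0,0,0],"fingers":-1},{"travel":[0,0,-0.6],"rot":[0,0,0],"fingers":-1},{"travel":[0,0,-0.7],"rot":[0,0,0],"fingers":-1},{"travel":[0,0,-0.7],"rot":[0,0,0],"fingers":-1},{"travel":[0,0,-0.7],"rot":[0,0,0],"fingers":-1}]'
python3 g.py 0.495 0.285 0.15 86
```

```text
clock: 5.3
tcp_pos: [0.6035, -0.0096, 0.2111]
orientation: [-0.0, 0.732, 0.682, -0.0]
wrist_force: [0.5, -0.2, -2.9]
finger_gap: 0.0281
grip_force: 49.9
yaw 86.0 travel [ 2.385 -1.075  0.511] rot [-0.001  0.    -0.001]
t 5.3 tcp [ 0.6035 -0.0096  0.2111] gap 0.0281 F [ 0.5 -0.2 -2.9] q [-0.15  0.38  0.05  1.24 -0.    1.49]
```

```bash
python3 -m pendant '[{"travel":[0.15,-0.07,0],"rot":[0,0,0],"fingers":-1},{"travel":[0.4,-0.18,0],"rot":[0,0,0],"fingers":-1},{"travel":[0.7,-0.31,0],"rot":[0,0,0],"fingers":-1},{"travel":[1,-0.45,0],"rot":[0,0,0],"fingers":-1}]' >/dev/null
python3 -m pendant '[{"travel":[0.3,-0.14,0],"rot":[0,0,0],"fingers":-1},{"travel":[0.6,-0.27,0],"rot":[0,0,0],"fingers":-1},{"travel":[0.85,-0.38,0],"rot":[0,0,0],"fingers":-1},{"travel":[1,-0.45,0],"rot":[0,0,0],"fingers":-1},{"travel":[1,-0.45,0],"rot":[0,0,0],"fingers":-1},{"travel":[1,-0.45,0],"rot":[0,0,0],"fingers":-1}]'
python3 g.py 0.495 0.285 0.07 86
```

```text
clock: 6.3
tcp_pos: [0.512, 0.2379, 0.2109]
orientation: [-0.0, 0.731, 0.682, -0.001]
wrist_force: [0.2, -0.0, -3.3]
finger_gap: 0.028
grip_force: 49.9
yaw 86.0 travel [ 0.383 -0.167  1.174] rot [-0.002  0.001  0.001]
t 6.3 tcp [0.512  0.2379 0.2109] gap 0.028 F [ 0.2 -0.  -3.3] q [ 0.29  0.31 -0.06  1.21 -0.    1.93]
```

```bash
python3 -m pendant '[{"travel":[0.15,-0.07,0.1],"rot":[0,0,0],"fingers":-1},{"travel":[0.38,-0.17,0.3],"rot":[0,0,0],"fingers":-1},{"travel":[0.38,-0.17,0.6],"rot":[0,0,0],"fingers":-1},{"travel":[0.38,-0.17,0.8],"rot":[0,0,0],"fingers":-1},{"travel":[0.38,-0.17,0.95],"rot":[0,0,0],"fingers":-1},{"travel":[0.38,-0.17,1],"rot":[0,0,0],"fingers":-1},{"travel":[0.38,-0.17,1],"rot":[0,0,0],"fingers":-1},{"travel":[0.38,-0.17,1],"rot":[0,0,0],"fingers":-1}]'
python3 g.py 0.495 0.285 0.047 86
python3 - <<'E'
from h import *
for n in('top','scene'):
    p,d=env.read_camera(n); 
    if n=='scene': cv2.imwrite('pics/s1.png',cv2.resize(p[150:300,90:300],None,fx=3.5,fy=3.5))
    np.save(f'{n}1.npy',d); ys,xs=np.mgrid[0:420,0:560]; c=cloud(n,d,np.c_[xs.ravel(),ys.ravel()])
    q=c[(np.hypot(c[:,0]-.495,c[:,1]-.285)<.06)&(np.hypot(c[:,0]-.495,c[:,1]-.285)>.02)&(c[:,2]>.02)&(c[:,2]<.07)]
    print(n,len(q),np.median(q,0).round(4))
E
```

```text
clock: 7.1
tcp_pos: [0.497, 0.284, 0.0927]
orientation: [0.0, 0.732, 0.681, 0.0]
wrist_force: [0.4, 0.3, -2.5]
finger_gap: 0.0279
grip_force: 49.9
yaw 86.0 travel [ 0.007 -0.017  0.38 ] rot [ 0.001 -0.    -0.002]
t 7.1 tcp [0.497  0.284  0.0927] gap 0.0279 F [ 0.4  0.3 -2.5] q [ 0.38  0.4  -0.23  0.94 -0.    2.02]
top 699 [0.4913 0.2596 0.0586]
scene 310 [0.4815 0.272  0.0619]
```

View pics/s1.png

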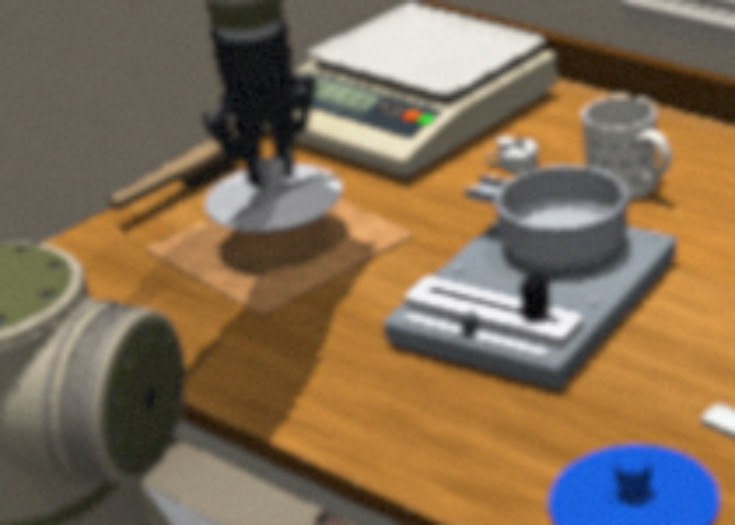

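The scene view shows the white lid held level over the mat (crop pixel 275,195). The bowl is open and the blue lid has not moved.

```bash
python3 -m pendant '[{"travel":[0,0,0.1],"rot":[0,0,0],"fingers":-1},{"travel":[0,0,0.2],"rot":[0,0,0],"fingers":-1},{"travel":[0,0,0.28],"rot":[0,0,0],"fingers":-1},{"travel":[0,0,0.32],"rot":[0,0,0],"fingers":-1},{"travel":[0,0,0.34],"rot":[0,0,0],"fingers":-1},{"travel":[0,0,0.35],"rot":[0,0,0],"fingers":-1},{"travel":[0,0,0.36],"rot":[0,0,0],"fingers":-1},{"travel":[0,0,0.36],"rot":[0,0,0],"fingers":-1}]'
```

```text
clock: 8.0
tcp_pos: [0.4964, 0.2844, 0.0488]
orientation: [0.0, 0.732, 0.682, 0.0]
wrist_force: [0.1, 1.1, -2.1]
finger_gap: 0.0281
grip_force: 49.9
```

```bash
python3 -m pendant '[{"travel":[0,0,0.01],"rot":[0,0,0],"fingers":-1},{"travel":[0,0,0.02],"rot":[0,0,0],"fingers":-1},{"travel":[0,0,0.02],"rot":[0,0,0],"fingers":-1}]'
```

```text
clock: 8.3
tcp_pos: [0.4964, 0.2845, 0.0469]
orientation: [0.0, 0.732, 0.682, 0.0]
wrist_force: [-0.9, -0.3, 3.1]
finger_gap: 0.0279
grip_force: 50.4
```

Contact. I'll release it and rise straight up.

```bash
python3 -m pendant '[{"travel":[0,0,0],"rot":[0,0,0],"fingers":-0.1},{"travel":[0,0,0],"rot":[0,0,0],"fingers":0.4},{"travel":[0,0,0],"rot":[0,0,0],"fingers":0.8},{"travel":[0,0,0],"rot":[0,0,0],"fingers":1},{"travel":[0,0,0],"rot":[0,0,0],"fingers":1},{"travel":[0,0,-0.2],"rot":[0,0,0],"fingers":1},{"travel":[0,0,-0.5],"rot":[0,0,0],"fingers":1},{"travel":[0,0,-0.9],"rot":[0,0,0],"fingers":1},{"travel":[0,0,-1],"rot":[0,0,0],"fingers":1}]'
python3 g.py 0.481 -0.286 0.2 86
cat > m2.py <<'E'
from h import *
ys,xs=np.mgrid[0:420,0:560]; px=np.c_[xs.ravel(),ys.ravel()]
for n in('top','scene'):
    p,d=env.read_camera(n); cv2.imwrite(f'pics/{n}2.png',p); c=cloud(n,d,px)
    r=np.hypot(c[:,0]-.496,c[:,1]-.285)
    for a,b in((.004,.03),(.035,.08)):
        q=c[(r<.085)&(c[:,2]>a)&(c[:,2]<b)]; print(n,len(q),q.mean(0).round(3),q[:,2].std().round(4))
        if len(q)>9 and a<.03:
            A=np.c_[q[:,:2],np.ones(len(q))]; print('slope',np.linalg.lstsq(A,q[:,2],rcond=None)[0].round(3))
    w=(p.min(2)>140).ravel()&(abs(c[:,0]-.481)<.06)&(abs(c[:,1]+.285)<.06)&(c[:,2]<.02)&(d.ravel()>0)
    q=c[w]; print('tag',len(q),np.median(q,0).round(4),cv2.minAreaRect((q[:,:2]*1000).astype(np.float32)))
E
python3 m2.py
```

```text
clock: 9.2
tcp_pos: [0.4987, 0.2854, 0.1717]
orientation: [0.002, 0.732, 0.682, 0.004]
wrist_force: [1.2, -0.5, 0.8]
finger_gap: 0.0857
grip_force: 0.0
yaw 86.0 travel [-4.759  0.192 -0.251] rot [ 0.007 -0.003 -0.001]
t 9.2 tcp [0.4987 0.2854 0.1717] gap 0.0857 F [ 1.2 -0.5  0.8] q [ 0.38  0.34 -0.11  1.11 -0.    2.02]
top 1780 [0.495 0.278 0.012] 0.0034
slope [0.002 0.014 0.007]
top 102 [0.495 0.284 0.048] 0.0043
tag 180 [ 0.4812 -0.2856  0.0058] ((481.082275390625, -287.4220275878906), (60.49542236328125, 27.118114471435547), 86.69882202148438)
scene 705 [0.485 0.273 0.013] 0.0047
slope [ 0.019  0.028 -0.004]
scene 54 [0.492 0.28  0.048] 0.0058
tag 112 [ 0.4796 -0.2858  0.0091] ((484.4212646484375, -280.9295349121094), (42.48956298828125, 65.18370056152344), 2.32188081741333)
```

```bash
python3 -m pendant '[{"travel":[-0.35,0,-0.25],"rot":[0,0,0],"fingers":1},{"travel":[-0.7,0.02,-0.3],"rot":[0,0,0],"fingers":1},{"travel":[-1,0.04,-0.3],"rot":[0,0,0],"fingers":1}]' >/dev/null
python3 -m pendant '[{"travel":[-0.4,0.02,0],"rot":[0,0,0],"fingers":1},{"travel":[-0.8,0.03,0],"rot":[0,0,0],"fingers":1},{"travel":[-1,0.04,0],"rot":[0,0,0],"fingers":1}]' >/dev/null
python3 -m pendant '[{"travel":[-0.4,0.02,0],"rot":[0,0,0],"fingers":1},{"travel":[-0.8,0.03,0],"rot":[0,0,0],"fingers":1},{"travel":[-1,0.04,0],"rot":[0,0,0],"fingers":1}]' >/dev/null
python3 -m pendant '[{"travel":[-0.4,0.02,0],"rot":[0,0,0],"fingers":1},{"travel":[-0.8,0.03,0],"rot":[0,0,0],"fingers":1},{"travel":[-1,0.04,0],"rot":[0,0,0],"fingers":1},{"travel":[-1,0.04,0],"rot":[0,0,0],"fingers":1},{"travel":[-1,0.04,0],"rot":[0,0,0],"fingers":1}]' >/dev/null
python3 g.py 0.481 -0.286 0.1 86.5
```

```text
yaw 86.5 travel [-0.752  0.064  0.834] rot [-0.003 -0.002 -0.011]
t 10.7 tcp [ 0.4802 -0.1956  0.2003] gap 0.0853 F [ 0.2  0.2 -0.1] q [-0.54  0.23 -0.19  1.15  0.    1.1 ]
```

```bash
python3 -m pendant '[{"travel":[-0.35,0.05,0],"rot":[0,0,-0.01],"fingers":0.25},{"travel":[-0.75,0.05,0],"rot":[0,0,-0.01],"fingers":0.25},{"travel":[-0.75,0.05,0],"rot":[0,0,-0.01],"fingers":0.25},{"travel":[-0.75,0.05,0.3],"rot":[0,0,-0.01],"fingers":0.25},{"travel":[-0.75,0.05,0.6],"rot":[0,0,-0.01],"fingers":0.25},{"travel":[-0.75,0.05,0.8],"rot":[0,0,-0.01],"fingers":0.25},{"travel":[-0.75,0.05,0.83],"rot":[0,0,-0.01],"fingers":0.25},{"travel":[-0.75,0.05,0.83],"rot":[0,0,-0.01],"fingers":0.25}]'
python3 g.py 0.481 -0.286 0.021 86.5
```

```text
clock: 11.5
tcp_pos: [0.4806, -0.2841, 0.102]
orientation: [-0.001, 0.728, 0.686, -0.0]
wrist_force: [-0.2, 0.1, 0.7]
finger_gap: 0.0535
grip_force: 0.0
yaw 86.5 travel [-0.016  0.006  0.675] rot [-0.002 -0.002  0.002]
t 11.5 tcp [ 0.4806 -0.2841  0.102 ] gap 0.0535 F [-0.2  0.1  0.7] q [-0.68  0.37 -0.25  0.95  0.    0.95]
```

```bash
python3 -m pendant '[{"travel":[0,0,0.3],"rot":[0,0,0],"fingers":0.25},{"travel":[0,0,0.5],"rot":[0,0,0],"fingers":0.25},{"travel":[0,0,0.62],"rot":[0,0,0],"fingers":0.25},{"travel":[0,0,0.66],"rot":[0,0,0],"fingers":0.25},{"travel":[0,0,0.66],"rot":[0,0,0],"fingers":0.25},{"travel":[0,0,0.66],"rot":[0,0,0],"fingers":-0.2},{"travel":[0,0,0.66],"rot":[0,0,0],"fingers":-0.5},{"travel":[0,0,0.66],"rot":[0,0,0],"fingers":-1},{"travel":[0,0,0.66],"rot":[0,0,0],"fingers":-1},{"travel":[0,0,0.66],"rot":[0,0,0],"fingers":-1}]' 30
```

```text
clock: 12.5
tcp_pos: [0.482, -0.2867, 0.0252]
orientation: [0.001, 0.728, 0.685, 0.0]
wrist_force: [-0.1, 1.1, 6.6]
finger_gap: 0.0229
grip_force: 29.4
```

```bash
python3 -m pendant '[{"travel":[0,0,-0.1],"rot":[0,0,0],"fingers":-1},{"travel":[0,0,-0.4],"rot":[0,0,0],"fingers":-1},{"travel":[0,0,-0.8],"rot":[0,0,0],"fingers":-1},{"travel":[0,0,-1],"rot":[0,0,0],"fingers":-1},{"travel":[0,0,-1],"rot":[0,0,0],"fingers":-1},{"travel":[0,0,-1],"rot":[0,0,0],"fingers":-1}]'
python3 g.py 0.606 -0.008 0.17 86.5
```

```text
clock: 13.1
tcp_pos: [0.4812, -0.2863, 0.1446]
orientation: [0.001, 0.728, 0.685, 0.0]
wrist_force: [-0.6, 0.1, -0.9]
finger_gap: 0.0233
grip_force: 29.1
yaw 86.5 travel [ 2.378  0.898 -0.213] rot [0.002 0.001 0.001]
t 13.1 tcp [ 0.4812 -0.2863  0.1446] gap 0.0233 F [-0.6  0.1 -0.9] q [-0.68  0.34 -0.19  1.05 -0.    0.95]
```

```bash
python3 -m pendant '[{"travel":[0.2,0.08,-0.2],"rot":[0,0,0],"fingers":-1},{"travel":[0.5,0.19,-0.3],"rot":[0,0,0],"fingers":-1},{"travel":[0.8,0.3,-0.3],"rot":[0,0,0],"fingers":-1},{"travel":[1,0.38,-0.3],"rot":[0,0,0],"fingers":-1}]' >/dev/null
python3 -m pendant '[{"travel":[0.3,0.11,0],"rot":[0,0,0],"fingers":-1},{"travel":[0.6,0.23,0],"rot":[0,0,0],"fingers":-1},{"travel":[0.9,0.34,0],"rot":[0,0,0],"fingers":-1},{"travel":[1,0.38,0],"rot":[0,0,0],"fingers":-1},{"travel":[1,0.38,0],"rot":[0,0,0],"fingers":-1},{"travel":[1,0.38,0],"rot":[0,0,0],"fingers":-1}]' 
python3 g.py 0.606 -0.008 0.075 86.5
```

```text
clock: 14.1
tcp_pos: [0.5856, -0.0524, 0.1784]
orientation: [-0.001, 0.728, 0.685, -0.001]
wrist_force: [-0.4, 0.2, 0.2]
finger_gap: 0.023
grip_force: 29.2
yaw 86.5 travel [0.38  0.15  0.861] rot [-0.002  0.     0.001]
t 14.1 tcp [ 0.5856 -0.0524  0.1784] gap 0.023 F [-0.4  0.2  0.2] q [-0.23  0.37 -0.05  1.15 -0.    1.41]
```

```bash
python3 -m pendant '[{"travel":[0.2,0.08,0],"rot":[0,0,0],"fingers":-1},{"travel":[0.38,0.15,0],"rot":[0,0,0],"fingers":-1},{"travel":[0.38,0.15,0],"rot":[0,0,0],"fingers":-1},{"travel":[0.38,0.15,0.3],"rot":[0,0,0],"fingers":-1},{"travel":[0.38,0.15,0.55],"rot":[0,0,0],"fingers":-1},{"travel":[0.38,0.15,0.75],"rot":[0,0,0],"fingers":-1},{"travel":[0.38,0.15,0.82],"rot":[0,0,0],"fingers":-1},{"travel":[0.38,0.15,0.83],"rot":[0,0,0],"fingers":-1},{"travel":[0.38,0.15,0.83],"rot":[0,0,0],"fingers":-1}]'
python3 -m pendant '[{"travel":[0,0,0],"rot":[0,0,0],"fingers":-0.3},{"travel":[0,0,0],"rot":[0,0,0],"fingers":-0.1},{"travel":[0,0,0],"rot":[0,0,0],"fingers":-0.1},{"travel":[0,0,-0.2],"rot":[0,0,0],"fingers":-0.1},{"travel":[0,0,-0.6],"rot":[0,0,0],"fingers":-0.1},{"travel":[0,0,-0.9],"rot":[0,0,0],"fingers":-0.1},{"travel":[0,0,-0.9],"rot":[0,0,0],"fingers":-0.1}]'
python3 g.py 0.48 -0.2 0.2 188
```

```text
clock: 15.0
tcp_pos: [0.6075, -0.0086, 0.0808]
orientation: [0.0, 0.729, 0.685, 0.0]
wrist_force: [-0.0, -1.2, -0.6]
finger_gap: 0.0232
grip_force: 29.2
clock: 15.7
tcp_pos: [0.6106, -0.0078, 0.1947]
orientation: [0.004, 0.728, 0.686, 0.003]
wrist_force: [-0.9, -0.4, -1.0]
finger_gap: 0.0385
grip_force: 0.0
yaw 188.0 travel [-1.664 -0.99  -0.054] rot [ 0.007  0.01  -1.691]
t 15.7 tcp [ 0.6106 -0.0078  0.1947] gap 0.0385 F [-0.9 -0.4 -1. ] q [-0.14  0.39  0.02  1.19 -0.    1.49]
```

```bash
python3 -m pendant '[{"travel":[-0.3,-0.2,0],"rot":[0,0,-0.12],"fingers":-0.1},{"travel":[-0.6,-0.4,0],"rot":[0,0,-0.25],"fingers":-0.1},{"travel":[-0.9,-0.5,0],"rot":[0,0,-0.4],"fingers":-0.1},{"travel":[-1,-0.6,0],"rot":[0,0,-0.6],"fingers":-0.1},{"travel":[-1,-0.6,0],"rot":[0,0,-0.7],"fingers":-0.1},{"travel":[-1,-0.6,0],"rot":[0,0,-0.8],"fingers":-0.1},{"travel":[-1,-0.6,0],"rot":[0,0,-0.9],"fingers":-0.1},{"travel":[-1,-0.6,0],"rot":[0,0,-1],"fingers":-0.1},{"travel":[-1,-0.6,0],"rot":[0,0,-1],"fingers":-0.1}]'
python3 -m pendant '[{"travel":[-0.2,0.5,0],"rot":[0,0,-0.14],"fingers":-0.1},{"travel":[-0.2,0.8,0],"rot":[0,0,-0.28],"fingers":-0.1},{"travel":[-0.2,0.8,0],"rot":[0,0,-0.42],"fingers":-0.1},{"travel":[-0.2,0.8,0],"rot":[0,0,-0.55],"fingers":-0.1},{"travel":[-0.2,0.8,0],"rot":[0,0,-0.69],"fingers":-0.1},{"travel":[-0.2,0.8,0],"rot":[0,0,-0.69],"fingers":-0.1}]'
cat > m3.py <<'E'
from h import *
from scipy.optimize import minimize
import sys
tag=sys.argv[1]
ys,xs=np.mgrid[0:420,0:560]; px=np.c_[xs.ravel(),ys.ravel()]
for n in('top','scene'):
    p,d=env.read_camera(n); cv2.imwrite(f'pics/{n}{tag}.png',p); np.save(f'{n}{tag}.npy',d); c=cloud(n,d,px); ok=d.ravel()>0
    b=c[ok&(c[:,2]>.024)&(c[:,2]<.055)&(c[:,0]>.4)&(c[:,0]<.72)&(abs(c[:,1]+.02)<.15)]
    r=cv2.minAreaRect((b[:,:2]*1000).astype(np.float32)); print(n,'base',r)
    for yaw in (7.5,8.3):
      y=np.radians(yaw);o=np.array([.547,-.0166]);A=np.array([[np.cos(y),np.sin(y)],[-np.sin(y),np.cos(y)]])
      fx=(c[:,:2]-o)@A.T
      k=ok&(abs(fx[:,0]+.114)<.012)&(abs(fx[:,1])<.07)&(c[:,2]>.042)&(c[:,2]<.065)
      g=ok&(abs(fx[:,0]+.08)<.025)&(abs(fx[:,1])<.09)&(c[:,2]>.076)&(c[:,2]<.095)
      print(yaw,'clip',k.sum(),np.median(fx[k],0).round(4),'grip',g.sum(),np.median(fx[g],0).round(4),c[g].mean(0).round(4),'diff y',(np.median(fx[k],0)-np.median(fx[g],0))[1].round(4))
    w=ok&(np.hypot(c[:,0]-.6064,c[:,1]+.0083)<.045)&(c[:,2]<.075)&(p.min(2)>150).ravel()
    print('bowl white',w.sum(),c[w].mean(0).round(3) if w.any() else '')
p=cv2.imread(f'pics/top{tag}.png'); 
cv2.imwrite(f'pics/top{tag}c.png',cv2.resize(p[165:285,90:330],None,fx=3.3,fy=3.3,interpolation=cv2.INTER_CUBIC))
E
python3 m3.py 3; python3 g.py 0.473 -0.073 0.2 188
```

```text
clock: 16.6
tcp_pos: [0.5279, -0.1229, 0.1877]
orientation: [-0.0, 0.288, 0.958, -0.0]
wrist_force: [-0.3, -0.1, -0.3]
finger_gap: 0.0387
grip_force: 0.0
clock: 17.2
tcp_pos: [0.601, -0.0557, 0.1876]
orientation: [-0.0, -0.069, 0.998, -0.0]
wrist_force: [-1.0, -0.2, 0.6]
finger_gap: 0.0385
grip_force: 0.0
top base ((567.8554077148438, -47.945098876953125), (303.49652099609375, 140.5806427001953), 32.74707794189453)
7.5 clip 0 [nan nan] grip 71 [-0.0784 -0.0464] [ 0.4749 -0.073   0.0838] diff y nan
8.3 clip 0 [nan nan] grip 71 [-0.0791 -0.0452] [ 0.4749 -0.073   0.0838] diff y nan
bowl white 0 
scene base ((544.3329467773438, -16.541732788085938), (257.8665771484375, 192.37474060058594), 8.057918548583984)
7.5 clip 39 [-0.1116  0.0038] grip 52 [-0.0854 -0.0517] [ 0.4704 -0.0773  0.084 ] diff y 0.0555
8.3 clip 36 [-0.1128  0.0044] grip 52 [-0.0862 -0.0504] [ 0.4704 -0.0773  0.084 ] diff y 0.0548
bowl white 38 [0.625 0.011 0.05 ]
yaw 188.0 travel [ 1.075  0.002 -0.102] rot [ 0.    -0.    -0.006]
t 17.3 tcp [ 0.6009 -0.056   0.1877] gap 0.0386 F [ 0.3 -0.1  0.3] q [-0.23  0.39  0.01  1.18 -0.   -0.36]
  return _methods._mean(a, axis=axis, dtype=dtype,
  ret = um.true_divide(
```

View pics/top3c.png

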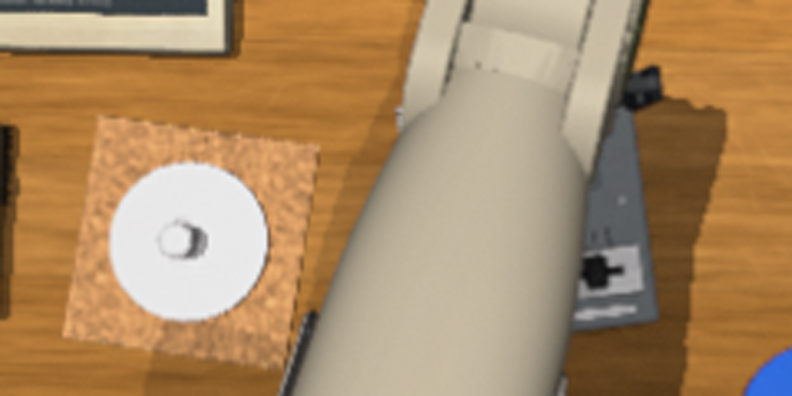

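The lid lies centred on the mat (crop pixel 188,240). The arm hides the bowl and the clip, so I'll move it aside and measure again.

```bash
python3 -m pendant '[{"travel":[0.3,-0.35,0],"rot":[0,0,0],"fingers":0.2},{"travel":[0.6,-0.7,0],"rot":[0,0,0],"fingers":0.2},{"travel":[0.8,-1,0],"rot":[0,0,0],"fingers":0.2},{"travel":[0.8,-1,0],"rot":[0,0,0],"fingers":0.2},{"travel":[0.8,-1,0],"rot":[0,0,0],"fingers":0.2}]'
python3 -m pendant '[{"travel":[0,-0.35,0],"rot":[0,0,0],"fingers":0.2},{"travel":[0,-0.7,0],"rot":[0,0,0],"fingers":0.2},{"travel":[0,-0.7,0],"rot":[0,0,0],"fingers":0.2},{"travel":[0,-0.7,0],"rot":[0,0,0],"fingers":0.2}]' >/dev/null
python3 m3.py 4; python3 g.py 0.473 -0.074 0.15 188
```

```text
clock: 17.8
tcp_pos: [0.5219, -0.1896, 0.1881]
orientation: [0.0, -0.066, 0.998, -0.0]
wrist_force: [0.7, 0.3, -0.0]
finger_gap: 0.0512
grip_force: 0.0
top base ((547.2282104492188, -16.445068359375), (255.10906982421875, 187.2831268310547), 8.295454025268555)
7.5 clip 26 [-0.1123  0.0048] grip 71 [-0.0785 -0.0464] [ 0.4749 -0.073   0.0839] diff y 0.0512
8.3 clip 26 [-0.1123  0.0064] grip 71 [-0.0792 -0.0451] [ 0.4749 -0.073   0.0839] diff y 0.0516
bowl white 777 [ 0.606 -0.009  0.045]
scene base ((543.3896484375, -16.948219299316406), (257.7953186035156, 193.4779052734375), 7.920720100402832)
7.5 clip 38 [-0.1136  0.0059] grip 50 [-0.0861 -0.0504] [ 0.4701 -0.077   0.0845] diff y 0.0562
8.3 clip 35 [-0.1141  0.0045] grip 50 [-0.0868 -0.0493] [ 0.4701 -0.077   0.0845] diff y 0.0538
bowl white 47 [0.628 0.008 0.05 ]
yaw 188.0 travel [0.279 1.685 0.315] rot [ 0.001 -0.001 -0.   ]
t 18.3 tcp [ 0.5343 -0.2697  0.1876] gap 0.0513 F [0.5 1.  0.3] q [-0.6   0.38 -0.01  1.18  0.   -0.74]
```

View pics/top4c.png

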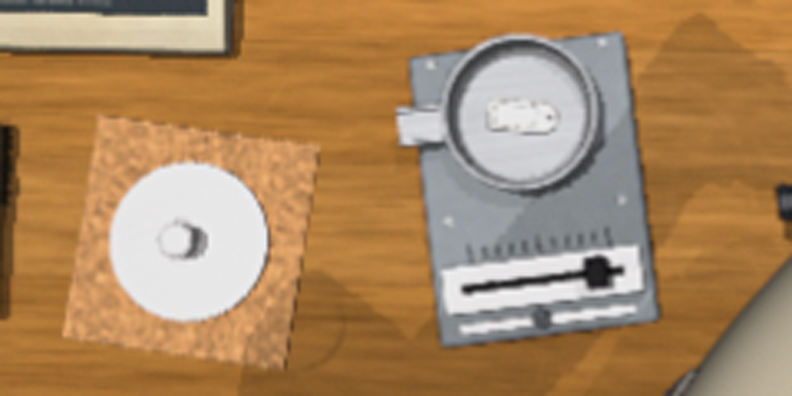

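The tag lies flat in the middle of the bowl (crop pixel 522,116). The grip is at (598,272) and the clip at (542,317), about 52 mm apart along the track.

```bash
python3 -m pendant '[{"travel":[0.1,0.35,0],"rot":[0,0,0],"fingers":0.2},{"travel":[0.2,0.7,0],"rot":[0,0,0],"fingers":0.2},{"travel":[0.28,1,0],"rot":[0,0,0],"fingers":0.2}]' >/dev/null
python3 -m pendant '[{"travel":[0,0.35,0.2],"rot":[0,0,0],"fingers":0.2},{"travel":[0,0.68,0.3],"rot":[0,0,0],"fingers":0.2},{"travel":[0,0.68,0.3],"rot":[0,0,0],"fingers":0.2},{"travel":[0,0.68,0.3],"rot":[0,0,0],"fingers":0.2},{"travel":[0,0.68,0.3],"rot":[0,0,0],"fingers":0.2}]' 
python3 g.py 0.474 -0.074 0.077 188
```

```text
clock: 19.1
tcp_pos: [0.4737, -0.0763, 0.1526]
orientation: [0.001, -0.07, 0.998, -0.0]
wrist_force: [-0.3, -0.9, -0.3]
finger_gap: 0.051
grip_force: 0.0
yaw 188.0 travel [-0.004  0.019  0.63 ] rot [-0.001  0.001 -0.   ]
t 19.1 tcp [ 0.4737 -0.0763  0.1526] gap 0.051 F [-0.3 -0.9 -0.3] q [-0.33  0.18 -0.37  1.01 -0.   -0.47]
```

```bash
python3 -m pendant '[{"travel":[0,0.02,0.25],"rot":[0,0,0],"fingers":0.2},{"travel":[0,0.02,0.45],"rot":[0,0,0],"fingers":0.2},{"travel":[0,0.02,0.6],"rot":[0,0,0],"fingers":0.2},{"travel":[0,0.02,0.63],"rot":[0,0,0],"fingers":0.2},{"travel":[0,0.02,0.63],"rot":[0,0,0],"fingers":0.2},{"travel":[0,0.02,0.63],"rot":[0,0,0],"fingers":-0.3},{"travel":[0,0.02,0.63],"rot":[0,0,0],"fingers":-0.6},{"travel":[0,0.02,0.63],"rot":[0,0,0],"fingers":-1},{"travel":[0,0.02,0.63],"rot":[0,0,0],"fingers":-1},{"travel":[0,0.02,0.63],"rot":[0,0,0],"fingers":-1}]' 25
python3 g.py
```

```text
clock: 20.1
tcp_pos: [0.4736, -0.0745, 0.0775]
orientation: [0.001, -0.069, 0.998, -0.001]
wrist_force: [-0.2, -1.4, 6.3]
finger_gap: 0.0194
grip_force: 28.3
t 20.1 tcp [ 0.4736 -0.0745  0.0775] gap 0.0194 F [-0.2 -1.4  6.3] q [-0.32  0.26 -0.48  0.83 -0.   -0.46]
```

```bash
python3 -m pendant '[{"travel":[0,0.08,0],"rot":[0,0,0],"fingers":-1},{"travel":[0,0.16,0],"rot":[0,0,0],"fingers":-1},{"travel":[0,0.24,0],"rot":[0,0,0],"fingers":-1},{"travel":[0,0.32,0],"rot":[0,0,0],"fingers":-1},{"travel":[0,0.4,0],"rot":[0,0,0],"fingers":-1},{"travel":[0,0.435,0],"rot":[0,0,0],"fingers":-1},{"travel":[0,0.435,0],"rot":[0,0,0],"fingers":-1},{"travel":[0,0.435,0],"rot":[0,0,0],"fingers":-1},{"travel":[0,0.435,0],"rot":[0,0,0],"fingers":-1}]'
python3 -m pendant '[{"travel":[0,0,0],"rot":[0,0,0],"fingers":-0.2},{"travel":[0,0,0],"rot":[0,0,0],"fingers":0.2},{"travel":[0,0,0],"rot":[0,0,0],"fingers":0.2},{"travel":[0,0,-0.3],"rot":[0,0,0],"fingers":0.2},{"travel":[0,0,-0.7],"rot":[0,0,0],"fingers":0.2},{"travel":[0,0,-1],"rot":[0,0,0],"fingers":0.2},{"travel":[0,-0.4,-1],"rot":[0,0,0],"fingers":0.2},{"travel":[0,-0.8,-1],"rot":[0,0,0],"fingers":0.2},{"travel":[0,-1,-1],"rot":[0,0,0],"fingers":0.2}]'
python3 -m pendant '[{"travel":[0,-0.4,0],"rot":[0,0,0],"fingers":0.2},{"travel":[-0.3,-0.8,0],"rot":[0,0,0],"fingers":0.2},{"travel":[-0.6,-1,0],"rot":[0,0,0],"fingers":0.2},{"travel":[-0.6,-1,0],"rot":[0,0,0],"fingers":0.2},{"travel":[-0.6,-1,0],"rot":[0,0,0],"fingers":0.2}]'
python3 m3.py 5
python3 - <<'E'
import cv2
p=cv2.imread('pics/top5.png')
cv2.imwrite('pics/top5d.png',cv2.resize(p[225:285,210:300],None,fx=8,fy=8,interpolation=cv2.INTER_CUBIC))
E
```

```text
clock: 21.0
tcp_pos: [0.466, -0.022, 0.0775]
orientation: [0.001, -0.07, 0.998, 0.0]
wrist_force: [-1.0, 0.2, 8.2]
finger_gap: 0.0193
grip_force: 28.6
clock: 21.9
tcp_pos: [0.4829, -0.1441, 0.1968]
orientation: [0.001, -0.068, 0.998, -0.001]
wrist_force: [-0.4, 1.3, -1.2]
finger_gap: 0.0511
grip_force: 0.0
clock: 22.4
tcp_pos: [0.5701, -0.2506, 0.1944]
orientation: [-0.001, -0.069, 0.998, 0.001]
wrist_force: [0.5, 1.3, -0.6]
finger_gap: 0.0514
grip_force: 0.0
top base ((547.433837890625, -16.38837432861328), (255.55209350585938, 187.34710693359375), 8.291403770446777)
7.5 clip 27 [-0.1115  0.0046] grip 73 [-0.0783  0.0058] [ 0.468  -0.0214  0.0839] diff y -0.0012
8.3 clip 27 [-0.1115  0.0062] grip 73 [-0.0784  0.0069] [ 0.468  -0.0214  0.0839] diff y -0.0007
bowl white 780 [ 0.606 -0.009  0.045]
scene base ((543.1664428710938, -17.324256896972656), (262.72528076171875, 195.17079162597656), 9.394535064697266)
7.5 clip 39 [-0.1113  0.0049] grip 49 [-0.0858  0.0026] [ 0.4629 -0.0239  0.0842] diff y 0.0023
8.3 clip 42 [-0.111   0.0059] grip 49 [-0.0858  0.0039] [ 0.4629 -0.0239  0.0842] diff y 0.0019
bowl white 45 [0.625 0.009 0.05 ]
```

View pics/top5d.png

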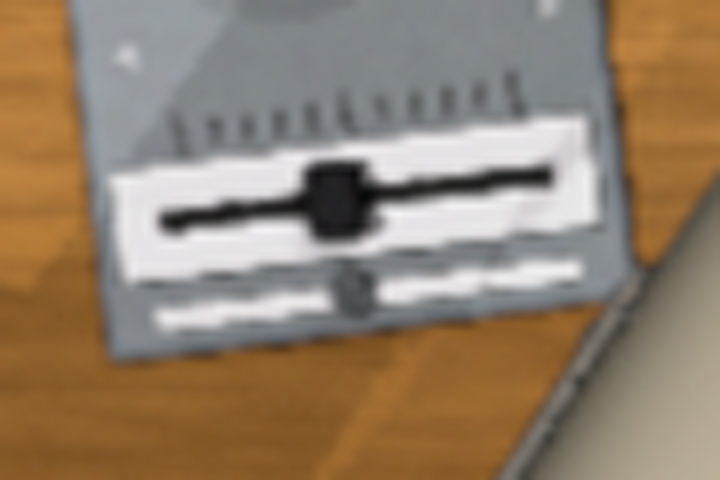

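The grip (338,203) stands level with the clip (354,290). Both cameras measure them within about 2 mm along the track. The tag is in the bowl and the arm is clear.

```bash
python3 -c "
from workcell import env
print(env.hand_in())"
```

```text
the job is handed in; nothing more can be done
None
```

I handed the job in at about 22.5 s: the lid is knob up in the middle of the cork mat, the key tag is in the bowl, and the slider grip is within about 2 mm of the clip; the hand-in returned no verdict, so I can't confirm the judging result.

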